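# Rinse a filler barrel on the spray stand

## Robot

A 6-joint arm with a two-finger parallel gripper is mounted at the origin on the work surface. World frame = base frame: x ahead of the robot, y to its left, z up, the work surface at z = 0. Lengths are in m, angles in rad, forces in N, time in s.
With the tool pointing down it reaches from about 0.325 to 1 m from the base axis. Payload 5.1 kg.
Tool frame: the origin (TCP) lies on the centre line of the jaws, within the pads' length; the fingertips stand 19 mm ahead of it and the grasp point (between the pads) is the TCP; z points along the fingers, y is the line along which they close (so a half turn about z gives the same grasp; the last joint's range is limited). The gripper opens to 85 mm and grips with 20 to 120 N. Pads are 22 mm wide; open, the fingers measure 114 mm over their backs; the gripper's body (76 mm by 85 mm) begins 54 mm behind the grasp point. The pads swing forward as they close: fully open they stand 13 mm farther back than shut.
Start: joints at [-0.083, 0.124, 1.65, -0, 1.367, -0.083], TCP at [0.65, -0, 0.25] pointing down, gripper open.
Joint ranges: [-2.61, 2.61], [-1.02, 2.33], [0.03, 2.71], [-1.35, 4.49], [0.32, 2.68], [-2.91, 2.91]. Speed limits (rad/s): [2.57, 2.57, 3.14, 3.14, 3.14, 3.14].

## Interface

Orientations are given as a unit quaternion [w, x, y, z].
In Python, from station import sense, get_image, get_calibration, finish_job, find_in, pinpoint gives the robot as it stands.
- The arm moves only by the tool move_arm, never from a script. Its argument "increments" is one flat list of numbers, 7 for each row, row after row: the shift along the tool's x, y, z each as a share of 0.5 m, from -1 to 1, then the turn, a rotation vector about the tool's x, y, z each as a share of 360 degrees, from -1 to 1, then the gripper's target within -1 to 1 (fully open at 1, half-way at 0, shut at -1). A call has exactly 10 rows; each row shifts and turns the commanded pose from where the row before left it, along the tool's axes as they then stand; what a row does not reach is not made up. A row lasts 1/8 s, in which the tool goes at most 62.5 mm and 10.7 degrees, less where a joint would pass 70% of its speed; a pose out of reach is approached as far as the arm can. A call with a number of a shift or a turn outside -1 to 1 is refused whole. A call with a gripper value outside its range is refused whole. The fingers move at their own pace and stop on an object; "newtons" is the grip in N (left out, the last holds). Time passes only in rows, so rows that do not move let the fingers close, or fill a call up. It gives the time, the measured TCP pose, the force, the opening and the grip force at its end, in the units of the state.
- sense(): the state, without advancing time (a new reading comes with each control period).
- get_image(name): name is "scene" or "side" or "wrist"; returns (picture, depth): 480x640x3 uint8, red, green, blue; 480x640 float32, m along the optical axis (not along the pixel's ray), 0 where there is no reading.
- get_calibration(name): a dict with "intrinsics" (3x3 intrinsics, pixels), "pose" (4x4, takes a point from camera to world coordinates); the wrist camera has in their place "mount" (4x4, takes a point from camera to tool coordinates, whose origin is the TCP and whose axes are the flange's). Camera axes: x right, y up, looking along -z (the intrinsics and any distortion apply to the point x, -y, -z); pixel columns grow to the right and rows downward; lengths in m; the calibration is good to about 2 mm. A picture is of the moment at which its call begins: read the wrist's pose just before it. get_calibration takes no time and is no camera call.
- finish_job(): hands the job in; it is judged then, once.
Trained networks look in the newest picture that a camera, given by its name, has taken for a name from the list of things; names that differ only in an ending like _2 or _b are one class to them, and where a whole thing is asked for, a point or a joint stands for the part that bears it (a point fixed in the world has none). Each returns a list of dicts, best first, with "score" (0 to 1); they miss things now and then, are a little off and sometimes report something else, mostly with a low value. They report only what shows in the picture. A call takes as long as a camera call. They do not tell look-alikes from the thing itself.
- find_in(camera, name): "point" ([column, row] in pixels, amid what is visible of it).
- pinpoint(camera, name): "point" ([column, row] in pixels: a listed point, or the origin of a listed thing).
The state is a dict: "time": time; "joints": joint angles; "dq": joint speeds; "tau": joint torques, N m; "tool_pos": TCP position; "tcp_rot": TCP orientation; "force": force on the tool from outside, world axes, zero at the start; "torque": the same for the moment, N m; "opening": finger opening in m; "gripper_force": force on a finger pad.
Only numpy, scipy, OpenCV 4.12 (cv2) and the standard library are available. Lean on these libraries where they do the work, as an engineer would, in place of code of your own. Each camera call takes 0.05 s, during which the arm holds its last target. There are 200 camera calls.

## Task

Take the flanged filler barrel that sticks out of the rack and set it in the slotted plate of the rinse stand, its neck fully down in the slot and its flange behind the plate, on the spray canister's side, so that the barrel lies level on its rest and is let go. Only then press the canister's spray cap all the way down and let it spring back up. Leave the other things where they are, and the barrel in the stand.

Things in the scene. Friction and masses are not known exactly. Their poses are not given: they have to be found in the camera images.
- barrel_mid (a point): Filler barrel, steel, about 0.2 kg, 116 mm long: point on its axis mid-body. x runs along it from flange to spout. Along x from here, mm: square flange 44 x 44 from -54 to -46, round neck 22 dia to -30, round body 36 dia to +36, square collar 44 x 44 to +46, spout 16 dia to +62. On flange and collar it lies level, axis 22 mm up, and does not roll.
- barrel_flange (a point): Centre of the barrel's white flange, 50 mm from barrel_mid towards the barrel's -x; same axes. At the start the barrel lies in a pigeonhole (which one varies), flange towards the robot, only flange and neck (and at most 8 mm of body) sticking 26 to 34 mm out of the rack: first taken by the flange, 44 mm across, it slides out over the bench.
- rack: Fixed low rack, three pigeonholes side by side, grey walls, clear roof. x points into the holes, away from the robot; origin on the bench 30 mm in front of the middle of its front. Spans x 30 to 130, y -88 to 88 mm, 58 mm high. Holes 52 wide, 54 high, centred at y -57, 0, 57 mm, floor is the bench. Rack and stand swap sides at random.
- slot (a point): Rinse stand: where the barrel's axis must lie, mid-thickness of its upright slotted plate, 115 mm above the bench; x points level from plate to canister. Plate x -4 to 4 mm, 72 wide; slot open at the top, 28 wide, floor 11 mm below this point, cheeks to 13 and flared guides to 25 mm above. Seated: flange centre at x +8 to +16, barrel_mid at x about -38, barrel x opposite to this x.
- station: The fixed rinse stand; same axes as slot, origin on the bench 115 mm below it. Foot x -115 to 125, y -55 to 55, 10 mm thick. Behind the plate the flange drops between two walls 54 mm apart (x 4 to 26, up to 125 mm high), with no room for fingers there. In front, the thick body lies on a rest 16 mm wide, x -69 to -55, top 97 mm high; free space beside it for fingers.
- cap_top (a point): Middle of the top of the white spray cap, 34 mm in diameter, 142 mm above the bench, on the fixed canister (72 mm diameter, 66 mm beyond slot along that point's x). The point goes down with the cap.
- cap (a joint): How far the spray cap is pressed down, m: 0 is up, 0.010 is all the way down. Sprung: begins to move at 3 N, 8 N at the bottom; comes back up by itself.
- tube_mid (a point): Bystander: plain steel tube with two small square end collars (36 mm), 70 mm long, no large flange, wholly inside another pigeonhole of the rack. Centre, 18 mm up.
- coupler_mid (a point): Bystander: square steel coupler (40 x 32 x 32 mm) with a brass stub, wholly inside another pigeonhole of the rack. Centre, 16 mm up.
- flask_mid (a point): Bystander: clear glass bottle, 60 mm diameter, 160 mm high, standing between rack and stand. Centre, 80 mm up.
- jar_mid (a point): Bystander: small glass jar, 56 mm diameter, 55 mm high, standing on the bench nearer the robot. Centre, 27.5 mm up.
Not all that is in view belongs to the job. What is shaped like the part that bears barrel_mid but blue or purple is not meant.

How it is judged:
By the outcome, as a careful person would: the job done as asked, in the order asked, and still so for the second after the job is handed in, with the robot touching nothing.
It also fails if it takes over 64 s, if anything falls off the work surface, if the arm or the gripper's body presses on something with over 40 N, if the wrist force passes 120 N, or if a joint passes its speed limit or range.

## Working session

There is one attempt and no reset: what is moved stays moved. The work goes in short steps, Python scripts to look and compute and a tool call to move; the robot and the scene stay as the last step left them, time stands still between calls to the robot, and variables do not carry over. Pictures are saved under pics/ and viewed, at most 11 in all, crops included, and the job is handed in when it is done.

Besides the shell and the picture viewer there is one more tool, called by a JSON object that holds its "method" and its "body", one argument or row to a line. move_arm: Moves the arm, as the interface text tells. Its arguments: {"type":"object","properties":{"increments":{"type":"array"},"newtons":{"type":"number"}},"required":["increments"]}

```bash
ls; mkdir -p pics
cat > h.py <<'E'
import numpy as np, cv2
from scipy.spatial.transform import Rotation as R
from station import sense, get_image, get_calibration, finish_job, find_in, pinpoint
def rot(q): return R.from_quat([q[1],q[2],q[3],q[0]]).as_matrix()
def cam(name):
    c=get_calibration(name); K=np.array(c["intrinsics"])
    if name=="wrist":
        s=sense(); T=np.eye(4); T[:3,:3]=rot(s["tcp_rot"]); T[:3,3]=s["tool_pos"]; P=T@np.array(c["mount"])
    else: P=np.array(c["pose"])
    return K,P,c
def ray(K,P,px):
    d=np.array([(px[0]-K[0,2])/K[0,0],-(px[1]-K[1,2])/K[1,1],-1.]); return P[:3,3],P[:3,:3]@d
def at_z(K,P,px,z):
    o,d=ray(K,P,px); return o+d*(z-o[2])/d[2]
def at_d(K,P,px,dep):
    o,d=ray(K,P,px); return o+d*dep
def dep(D,px,r=2):
    u,v=int(round(px[0])),int(round(px[1])); w=D[max(0,v-r):v+r+1,max(0,u-r):u+r+1]; w=w[w>0]
    return float(np.median(w)) if w.size else 0
def proj(K,P,p):
    q=np.linalg.inv(P)@np.r_[p,1]; return np.array([K[0,0]*q[0]/-q[2]+K[0,2],K[1,1]*-q[1]/-q[2]+K[1,2]])
def save(n,im): cv2.imwrite("pics/"+n,cv2.cvtColor(im,cv2.COLOR_RGB2BGR))
E
python3 - <<'E'
from h import *
np.set_printoptions(precision=3,suppress=True)
zs=dict(barrel_mid=.022,barrel_flange=.022,rack=0,slot=.115,station=0,cap_top=.142,tube_mid=.018,coupler_mid=.016,flask_mid=.08,jar_mid=.0275)
ims=[]
for c in("scene","side"):
    im,D=get_image(c);save(c+"0.png",im);K,P,cc=cam(c);print(c,[k for k in cc],P[:3,3])
    np.savez(c+"0.npz",im=im,D=D)
    for n,z in zs.items():
        for r in pinpoint(c,n)[:3]:
            p=r["point"];print(n,round(r["score"],2),np.round(p),at_z(K,P,p,z),at_d(K,P,p,dep(D,p)))
E
```

```text
pics
scene ['intrinsics', 'pose'] [ 0.836 -0.641  0.727]
barrel_mid 0.97 [208. 364.] [ 0.452 -0.275  0.022] [ 0.461 -0.283  0.038]
barrel_mid 0.93 [203. 290.] [ 0.351 -0.147  0.022] [ 0.361 -0.158  0.037]
barrel_flange 0.93 [195. 271.] [ 0.306 -0.112  0.022] [ 0.316 -0.122  0.035]
barrel_flange 0.75 [306. 335.] [ 0.566 -0.154  0.022] [ 0.573 -0.166  0.039]
barrel_flange 0.65 [237. 359.] [ 0.487 -0.245  0.022] [ 0.497 -0.256  0.041]
rack 0.75 [281. 363.] [ 0.545 -0.208  0.   ] [ 0.546 -0.208  0.001]
slot 0.82 [376. 173.] [0.538 0.209 0.115] [0.535 0.219 0.107]
station 0.98 [368. 217.] [0.53  0.205 0.   ] [0.538 0.183 0.018]
cap_top 0.54 [409. 167.] [0.603 0.218 0.142] [0.603 0.217 0.143]
tube_mid 0.42 [373. 171.] [0.484 0.347 0.018] [0.607 0.    0.267]
flask_mid 0.57 [375. 265.] [ 0.625 -0.005  0.08 ] [ 0.633 -0.027  0.103]
jar_mid 0.86 [261. 242.] [0.381 0.006 0.027] [ 0.398 -0.018  0.054]
side ['intrinsics', 'pose'] [-0.033 -0.65   0.732]
barrel_mid 0.77 [386. 352.] [ 0.453 -0.28   0.022] [ 0.44  -0.289  0.041]
barrel_mid 0.56 [295. 332.] [ 0.349 -0.137  0.022] [ 0.341 -0.148  0.037]
barrel_flange 0.8 [270. 338.] [ 0.302 -0.118  0.022] [ 0.293 -0.133  0.042]
barrel_flange 0.76 [379. 288.] [ 0.566 -0.148  0.022] [ 0.564 -0.15   0.025]
barrel_flange 0.64 [380. 332.] [ 0.479 -0.24   0.022] [ 0.474 -0.244  0.029]
rack 0.52 [381. 288.] [ 0.589 -0.136  0.   ] [ 0.564 -0.157  0.029]
slot 0.77 [268. 185.] [0.535 0.218 0.115] [0.548 0.237 0.102]
station 0.69 [272. 223.] [0.541 0.217 0.   ] [0.529 0.199 0.016]
cap_top 0.74 [287. 166.] [0.603 0.228 0.142] [0.753 0.435 0.003]
tube_mid 0.46 [422. 295.] [ 0.628 -0.217  0.018] [ 0.59  -0.242  0.059]
coupler_mid 0.59 [436. 317.] [ 0.603 -0.277  0.016] [ 0.566 -0.298  0.057]
coupler_mid 0.46 [265. 187.] [0.613 0.353 0.016] [0.533 0.229 0.105]
flask_mid 0.66 [352. 225.] [0.62  0.003 0.08 ] [ 0.599 -0.018  0.101]
jar_mid 0.88 [269. 282.] [0.389 0.006 0.027] [ 0.373 -0.019  0.054]
```

View pics/scene0.png

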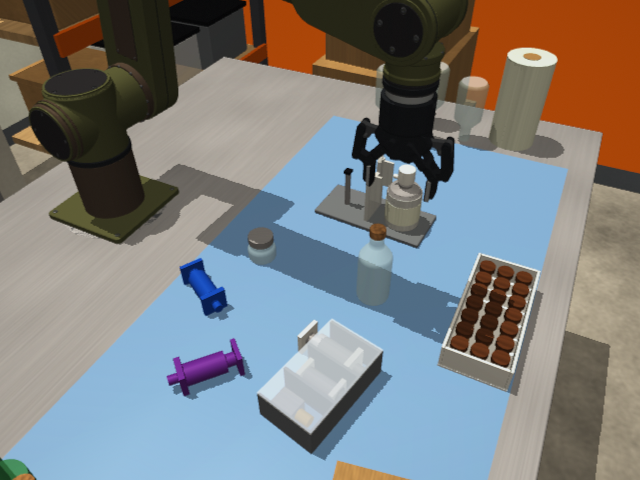

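View pics/side0.png

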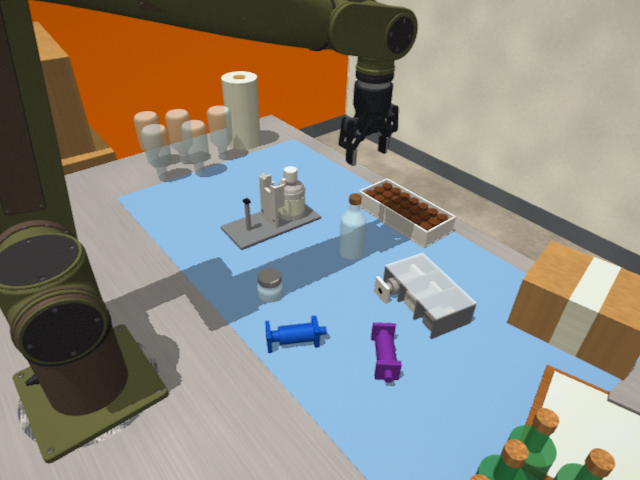

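Candidates for the barrel: white flange protruding from the rack at scene (308,335) / side (382,288); blue piece at scene (203,288) / side (295,333); purple piece at scene (206,368) / side (386,350). The blue and purple pieces are decoys, so I choose the white flange in the rack. Next I'll check it in a close crop and get the yaws.

Run:
```python
from h import *
np.set_printoptions(precision=3,suppress=True)
s=sense();print(rot(s["tcp_rot"]),s["force"],s["opening"]);print(np.array(get_calibration("wrist")["mount"]))
d=np.load("scene0.npz");K,P,_=cam("scene");d2=np.load("side0.npz");K2,P2,_=cam("side")
a=cv2.resize(d["im"][285:455,240:400],None,fx=3,fy=3,interpolation=2);b=cv2.resize(d2["im"][235:345,355:485],None,fx=3,fy=3,interpolation=2)
c=cv2.resize(d["im"][150:250,305:445],None,fx=2,fy=2,interpolation=2)
o=np.zeros((560,800,3),np.uint8);o[:510,:480]=a;o[:330,480-70:800][:, :]=0;o[:510,:480]=a;o[:330,480:800]=b[:,:320];o[340:540,500:780]=c
save("crop1.png",o)
def cloud(D,K,P):
    v,u=np.nonzero(D>0);z=D[v,u];q=np.stack([(u-K[0,2])/K[0,0]*z,-(v-K[1,2])/K[1,1]*z,-z],1);return q@P[:3,:3].T+P[:3,3]
C=np.r_[cloud(d["D"],K,P),cloud(d2["D"],K2,P2)]
m=(C[:,0]>.5)&(C[:,0]<.82)&(C[:,1]<-.08)&(C[:,1]>-.38)&(C[:,2]>.05)&(C[:,2]<.064)
r=cv2.minAreaRect((C[m,:2]*1000).astype(np.float32));print("rack",m.sum(),r,cv2.boxPoints(r))
m=(C[:,0]>.35)&(C[:,0]<.72)&(C[:,1]>.1)&(C[:,1]<.34)&(C[:,2]>.005)&(C[:,2]<.015)
r=cv2.minAreaRect((C[m,:2]*1000).astype(np.float32));print("foot",m.sum(),r,cv2.boxPoints(r))
```

```text
[[ 0.  1.  0.]
 [ 1. -0.  0.]
 [ 0.  0. -1.]] [-0.474 -0.696 -0.215] 0.08528745344970502
[[ 0.001  0.95   0.313  0.08 ]
 [ 1.    -0.    -0.     0.   ]
 [-0.     0.313 -0.95  -0.124]
 [ 0.     0.     0.     1.   ]]
rack 10283 ((677.6576538085938, -205.6775665283203), (302.87371826171875, 199.08946228027344), 70.82538604736328) [[ 533.896 -316.018]
 [ 721.941 -381.408]
 [ 821.419  -95.337]
 [ 633.375  -29.947]]
foot 4073 ((532.4745483398438, 209.25173950195312), (219.8488311767578, 362.1487731933594), 85.06665802001953) [[342.618 115.306]
 [703.425  84.163]
 [722.331 303.197]
 [361.524 334.341]]
```

View pics/crop1.png

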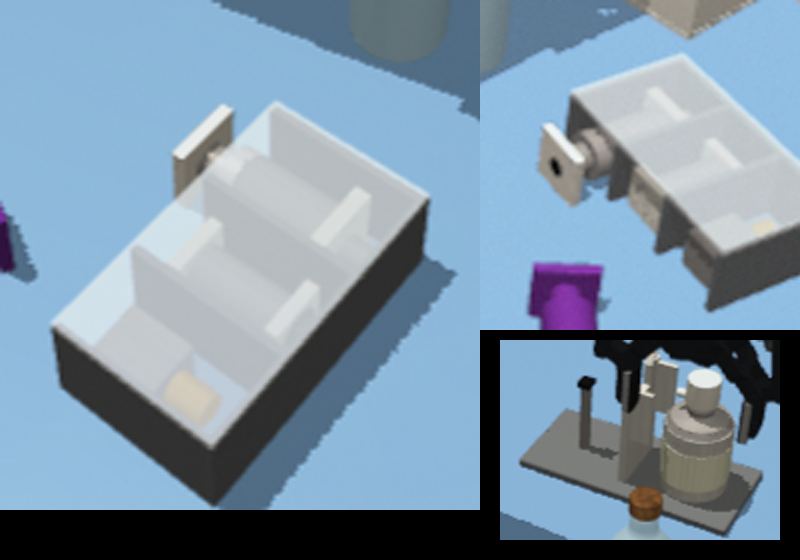

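The crop confirms the choice: a white square flange with a round neck sticks out of the rack's flask-side hole (crop (203,150)). The tube is in the middle hole and the coupler in the far one.

Run:
```python
from h import *
np.set_printoptions(precision=3,suppress=True)
K,P,_=cam("scene");K2,P2,_=cam("side")
for z,L in((.058,[(257,393),(332,318),(383,350),(312,434)]),(.010,[(315,211),(339,185),(436,217),(420,245)])):
    q=np.array([at_z(K,P,p,z)[:2] for p in L]);print(q,q.mean(0))
    e=np.roll(q,-1,0)-q;print(np.linalg.norm(e,axis=1),np.degrees(np.arctan2(e[:,1],e[:,0])))
b=[(355+x/3,235+y/3) for x,y in((90,95),(205,55),(330,150),(228,248))]
q=np.array([at_z(K2,P2,p,.058)[:2] for p in b]);print(q,q.mean(0))
for px in((308-.5,322),):print(at_z(K,P,(240+203/3,285+150/3),.022),at_z(K2,P2,(355+78/3,235+163/3),.022))
```

```text
[[ 0.564 -0.303]
 [ 0.601 -0.13 ]
 [ 0.698 -0.153]
 [ 0.663 -0.323]] [ 0.631 -0.227]
[0.177 0.1   0.174 0.101] [  77.797  -13.271 -101.788  168.2  ]
[[0.423 0.162]
 [0.43  0.272]
 [0.665 0.255]
 [0.662 0.155]] [0.545 0.211]
[0.11  0.235 0.1   0.239] [ 86.473  -4.174 -91.497 178.345]
[[ 0.594 -0.134]
 [ 0.694 -0.154]
 [ 0.683 -0.276]
 [ 0.556 -0.294]] [ 0.632 -0.214]
[ 0.568 -0.153  0.022] [ 0.567 -0.154  0.022]
```

```bash
cat >> h.py <<'E'
def Rd(yaw): # tool down; yaw in degrees of tool y relative to world x
    y=np.radians(yaw);ty=np.array([np.cos(y),np.sin(y),0]);z=np.array([0,0,-1.]);return np.stack([np.cross(ty,z),ty,z],1)
def plan(segs,pos=None,M=None):
    """segs: list of (xyz,yaw,rows,grip); prints rows of 7; yaw turn taken the short way"""
    s=sense();p=np.array(s["tool_pos"] if pos is None else pos);M=rot(s["tcp_rot"]) if M is None else M
    out=[]
    for xyz,yaw,n,g in segs:
        T=Rd(yaw);w=R.from_matrix(M.T@T).as_rotvec();dp=(np.array(xyz)-p)/n
        for i in range(n):
            Mi=M@R.from_rotvec(w*i/n).as_matrix()
            out.append(np.r_[Mi.T@dp/.5,w/n/2/np.pi,g])
        p=np.array(xyz);M=T
    for r in out: print(", ".join("%g"%v for v in np.round(r,4)+0.)+",")
    print(len(out),"rows, end",p)
E
python3 - <<'E'
from h import *
plan([((.568,-.154,.15),-102.3,10,1)])
E
```

```text
-0.0308, -0.0164, 0.0201, 0, 0, 0.0284, 1,
-0.0332, -0.0107, 0.0201, 0, 0, 0.0284, 1,
-0.0346, -0.0046, 0.0201, 0, 0, 0.0284, 1,
-0.0349, 0.0016, 0.0201, 0, 0, 0.0284, 1,
-0.034, 0.0078, 0.0201, 0, 0, 0.0284, 1,
-0.0321, 0.0137, 0.0201, 0, 0, 0.0284, 1,
-0.0291, 0.0192, 0.0201, 0, 0, 0.0284, 1,
-0.0253, 0.0241, 0.0201, 0, 0, 0.0284, 1,
-0.0206, 0.0282, 0.0201, 0, 0, 0.0284, 1,
-0.0153, 0.0314, 0.0201, 0, 0, 0.0284, 1,
10 rows, end [ 0.568 -0.154  0.15 ]
```

{"method": "move_arm", "body": {
  "increments": [-0.0308,-0.0164,0.02,0,0,0.0284,1,-0.0332,-0.0107,0.02,0,0,0.0284,1,-0.0346,-0.0046,0.02,0,0,0.0284,1,-0.0349,0.0016,0.02,0,0,0.0284,1,-0.034,0.0078,0.02,0,0,0.0284,1,-0.0321,0.0137,0.02,0,0,0.0284,1,-0.0291,0.0192,0.02,0,0,0.0284,1,-0.0253,0.0241,0.02,0,0,0.0284,1,-0.0206,0.0282,0.02,0,0,0.0284,1,-0.0153,0.0314,0.02,0,0,0.0284,1],
  "newtons": 60
}}

```text
time: 2.35
tool_pos: [0.5678, -0.1546, 0.1501]
tcp_rot: [0.0, 0.994, -0.11, 0.0]
force: [-1.2, -0.1, -0.1]
opening: 0.0854
gripper_force: 0.0
```

Run:
```python
from h import *
np.set_printoptions(precision=3,suppress=True)
s=sense();print(s["time"],s["tool_pos"],s["joints"]);print(rot(s["tcp_rot"]))
K,P,c=cam("wrist");im,D=get_image("wrist");np.savez("w1.npz",im=im,D=D,K=K,P=P);save("w1.png",im);print(list(c))
for r in pinpoint("wrist","barrel_flange"):
    p=r["point"];print(r["score"],p,at_z(K,P,p,.022))
im,D=get_image("scene");K,P,_=cam("scene");save("scene1.png",im[120:270,290:460].repeat(3,0).repeat(3,1))
for n,z in(("slot",.115),("cap_top",.142),("station",0)):
  for r in pinpoint("scene",n)[:2]:
    p=r["point"];print(n,r["score"],p,at_z(K,P,p,z))
```

```text
2.35 [ 0.568 -0.155  0.15 ] [-0.357  0.073  1.88  -0.     1.189  1.433]
[[ 0.976 -0.218  0.   ]
 [-0.218 -0.976 -0.   ]
 [ 0.     0.    -1.   ]]
['intrinsics', 'mount']
0.98 [321.0, 236.5] [ 0.569 -0.154  0.022]
0.59 [454.2, 307.3] [ 0.488 -0.246  0.022]
slot 0.78 [375.1, 170.9] [0.535 0.214 0.115]
cap_top 0.74 [405.5, 168.3] [0.599 0.21  0.142]
station 0.79 [370.8, 214.3] [0.532 0.216 0.   ]
```

View pics/w1.png

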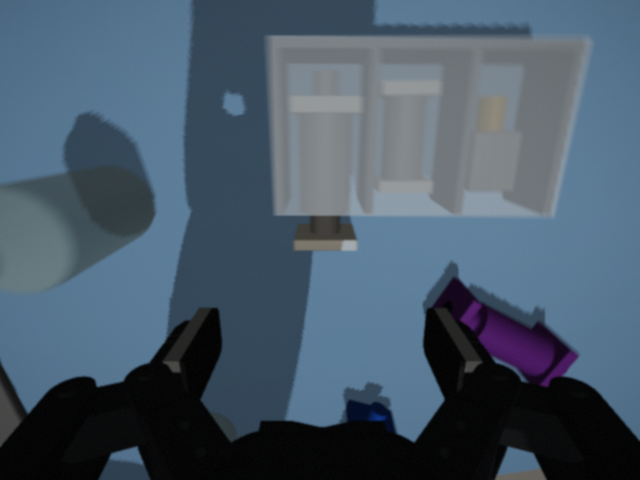

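View pics/scene1.png

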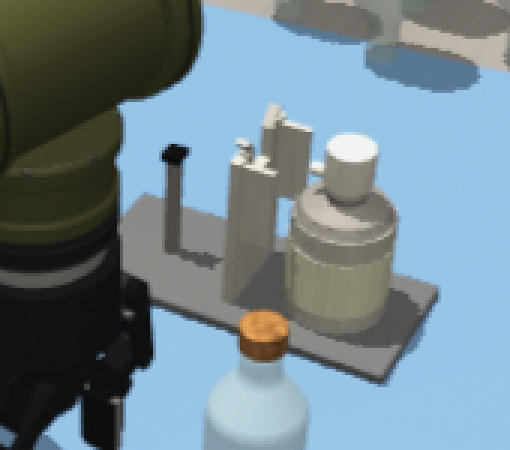

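The wrist view shows the white flange at (325,238) centred between the fingers, with the purple look-alike clear on the right at (505,330). In the scene crop, the slot (265,160), cap (352,150) and rest (172,155) are unobstructed. I'll descend and grip the flange now.

{"method": "move_arm", "body": {
  "increments": [0.001,0,0.05,0,0,0,1,0.001,0,0.05,0,0,0,1,0,0,0.05,0,0,0,1,0,0,0.05,0,0,0,1,0,0,0.032,0,0,0,1,0,0,0.02,0,0,0,1,0,0,0,0,0,0,-1,0,0,0,0,0,0,-1,0,0,0,0,0,0,-1,0,0,0,0,0,0,-1],
  "newtons": 60
}}

```text
time: 3.9
tool_pos: [0.57, -0.1548, 0.0257]
tcp_rot: [0.0, 0.994, -0.107, 0.001]
force: [-0.8, 0.1, 5.5]
opening: 0.0433
gripper_force: 61.3
```

{"method": "move_arm", "body": {
  "increments": [-0.02,0,-0.002,0,0,0,-1,-0.022,0,-0.001,0,0,0,-1,-0.022,0,0,0,0,0,-1,-0.022,0,0,0,0,0,-1,-0.022,0,0,0,0,0,-1,-0.022,0,0,0,0,0,-1,-0.022,0,0,0,0,0,-1,-0.022,0,0,0,0,0,-1,-0.022,0,0,0,0,0,-1,-0.008,0,0,0,0,0,-1]
}}

```text
time: 5.15
tool_pos: [0.4686, -0.1325, 0.0258]
tcp_rot: [-0.0, 0.994, -0.107, -0.0]
force: [2.1, -0.4, -1.4]
opening: 0.0428
gripper_force: 61.3
```

Run:
```python
from h import *
np.set_printoptions(precision=3,suppress=True)
s=sense();print(s["tool_pos"],s["opening"],s["force"])
K,P,c=cam("wrist");im,D=get_image("wrist")
for n in("barrel_mid","barrel_flange"):
  for r in pinpoint("wrist",n)[:3]:
    p=r["point"];print(n,r["score"],p,at_z(K,P,p,.022))
save("w2.png",im)
```

```text
[ 0.469 -0.133  0.026] 0.04280254419749857 [ 2.069 -0.425 -1.36 ]
barrel_mid 0.72 [323.0, 211.2] [ 0.517 -0.144  0.022]
barrel_flange 0.67 [321.7, 330.0] [ 0.468 -0.132  0.022]
barrel_flange 0.62 [593.4, 238.8] [ 0.485 -0.242  0.022]
```

View pics/w2.png

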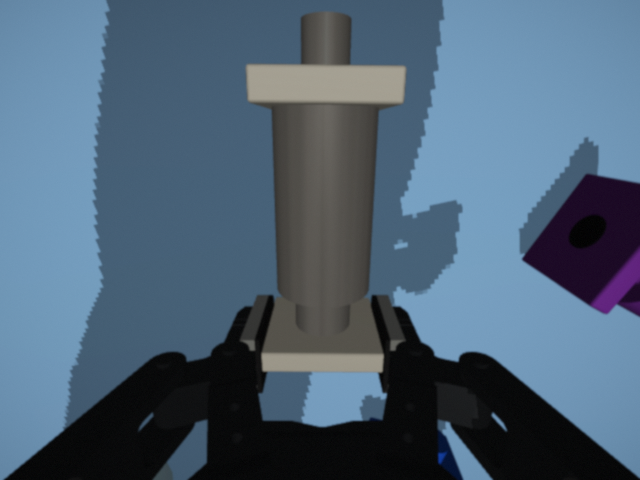

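The barrel lies straight out of the rack, its body spanning (323,105)–(323,295), and the purple piece is clear at (580,240). Next I'll open, slide forward to mid-body and grip it.

{"method": "move_arm", "body": {
  "increments": [0,0,0,0,0,0,1,0,0,0,0,0,0,1,0,0,0.001,0,0,0,1,0.033,0,0.002,0,0,0,1,0.033,0,0.001,0,0,0,1,0.034,0,0,0,0,0,1,0,0,0,0,0,0,-1,0,0,0,0,0,0,-1,0,0,0,0,0,0,-1,0,0,0,0,0,0,-1],
  "newtons": 60
}}

```text
time: 6.55
tool_pos: [0.5179, -0.1433, 0.0238]
tcp_rot: [0.0, 0.994, -0.107, 0.0]
force: [-0.1, -0.4, -0.0]
opening: 0.0343
gripper_force: 60.1
```

Run:
```python
from h import *
np.set_printoptions(precision=3,suppress=True)
s=sense();print(s["tool_pos"],s["opening"],s["force"],s["gripper_force"])
for c in("scene","side"):
  K,P,_=cam(c);im,D=get_image(c)
  for n,z in(("slot",.115),("cap_top",.142),("station",0)):
   for r in pinpoint(c,n)[:1]:
    p=r["point"];print(c,n,r["score"],p,at_z(K,P,p,z))
plan([((.519,-.144,.20),-102.3,4,-1),((.50,-.03,.24),-102.3+63.4,6,-1)])
plan([((.49,.11,.26),-102.3+63.4*2,6,-1),((.49,.18,.26),87.7,4,-1)],(.50,-.03,.24),Rd(-102.3+63.4))
```

```text
[ 0.518 -0.143  0.024] 0.03427453124018611 [-0.094 -0.449 -0.022] 60.11963725090027
scene slot 0.74 [372.5, 170.9] [0.531 0.212 0.115]
scene cap_top 0.81 [407.5, 165.1] [0.598 0.223 0.142]
scene station 0.69 [371.4, 216.1] [0.536 0.21  0.   ]
side slot 0.8 [266.0, 184.1] [0.534 0.225 0.115]
side cap_top 0.52 [288.8, 166.6] [0.603 0.222 0.142]
side station 0.67 [270.3, 223.3] [0.536 0.217 0.   ]
0.0005, 0.0003, -0.0881, 0, 0, 0, -1,
0.0005, 0.0003, -0.0881, 0, 0, 0, -1,
0.0006, 0.0003, -0.0881, 0, 0, 0, -1,
0.0006, 0.0003, -0.0881, 0, 0, 0, -1,
-0.0143, -0.0358, -0.0133, 0, 0, -0.0294, -1,
-0.0075, -0.0378, -0.0133, 0, 0, -0.0294, -1,
-0.0004, -0.0385, -0.0133, 0, 0, -0.0294, -1,
0.0066, -0.0379, -0.0133, 0, 0, -0.0294, -1,
0.0135, -0.0361, -0.0133, 0, 0, -0.0294, -1,
0.0199, -0.033, -0.0133, 0, 0, -0.0294, -1,
10 rows, end [ 0.5  -0.03  0.24]
0.0342, -0.0319, -0.0067, 0, 0, -0.0294, -1,
0.0395, -0.0251, -0.0067, 0, 0, -0.0294, -1,
0.0434, -0.0174, -0.0067, 0, 0, -0.0294, -1,
0.0459, -0.0092, -0.0067, 0, 0, -0.0294, -1,
0.0468, -0.0006, -0.0067, 0, 0, -0.0294, -1,
0.0461, 0.008, -0.0067, 0, 0, -0.0294, -1,
0.0318, 0.0145, 0, 0, 0, -0.0439, -1,
0.0267, 0.0226, 0, 0, 0, -0.0439, -1,
0.0195, 0.0291, 0, 0, 0, -0.0439, -1,
0.0109, 0.0333, 0, 0, 0, -0.0439, -1,
10 rows, end [0.49 0.18 0.26]
```

{"method": "move_arm", "body": {
  "increments": [0,0,-0.06,0,0,0,-1,0,0,-0.09,0,0,0,-1,0,0,-0.1,0,0,0,-1,0,0,-0.1,0,0,0,-1,-0.0143,-0.0358,-0.013,0,0,-0.029,-1,-0.0075,-0.0378,-0.013,0,0,-0.029,-1,-0.0004,-0.0385,-0.013,0,0,-0.029,-1,0.0066,-0.0379,-0.013,0,0,-0.029,-1,0.0135,-0.0361,-0.013,0,0,-0.029,-1,0.02,-0.033,-0.013,0,0,-0.029,-1]
}}

```text
time: 8.2
tool_pos: [0.4992, -0.0285, 0.237]
tcp_rot: [-0.0, 0.904, 0.429, -0.0]
force: [0.6, -0.8, -1.6]
opening: 0.0342
gripper_force: 60.4
```

Run:
```python
from h import *
np.set_printoptions(precision=3,suppress=True)
s=sense();print(s["tool_pos"],s["opening"],s["force"],s["joints"])
a=-102.3+62.6
plan([((.47,.16,.26),a+104.4,10,-1)])
```

```text
[ 0.499 -0.028  0.237] 0.03424169782757284 [ 0.552 -0.771 -1.639] [-0.164 -0.206  1.992  0.     1.357  0.521]
0.0255, -0.0284, -0.0046, 0, 0, -0.0289, -1,
0.0302, -0.0233, -0.0046, 0, 0, -0.0289, -1,
0.0339, -0.0175, -0.0046, 0, 0, -0.0289, -1,
0.0365, -0.0111, -0.0046, 0, 0, -0.0289, -1,
0.0379, -0.0043, -0.0046, 0, 0, -0.0289, -1,
0.0381, 0.0026, -0.0046, 0, 0, -0.0289, -1,
0.037, 0.0094, -0.0046, 0, 0, -0.0289, -1,
0.0346, 0.0159, -0.0046, 0, 0, -0.0289, -1,
0.0312, 0.0219, -0.0046, 0, 0, -0.0289, -1,
0.0267, 0.0272, -0.0046, 0, 0, -0.0289, -1,
10 rows, end [0.47 0.16 0.26]
```

{"method": "move_arm", "body": {
  "increments": [0.0255,-0.0284,-0.005,0,0,-0.029,-1,0.03,-0.0233,-0.005,0,0,-0.029,-1,0.034,-0.0175,-0.005,0,0,-0.029,-1,0.0365,-0.011,-0.005,0,0,-0.029,-1,0.038,-0.0043,-0.005,0,0,-0.029,-1,0.038,0.0026,-0.005,0,0,-0.029,-1,0.037,0.0094,-0.005,0,0,-0.029,-1,0.0346,0.016,-0.005,0,0,-0.029,-1,0.031,0.022,-0.005,0,0,-0.029,-1,0.0267,0.027,-0.005,0,0,-0.029,-1]
}}

```text
time: 9.45
tool_pos: [0.4705, 0.1598, 0.2618]
tcp_rot: [-0.001, 0.215, 0.977, -0.0]
force: [-0.1, 0.0, -2.6]
opening: 0.0346
gripper_force: 60.3
```

Run:
```python
from h import *
np.set_printoptions(precision=3,suppress=True)
s=sense();print(s["tool_pos"],s["opening"],s["force"],s["joints"])
plan([((.43,.21,.26),90,10,-1)])
```

```text
[0.471 0.16  0.262] 0.034576410328752014 [-0.127  0.026 -2.583] [ 0.219 -0.229  1.97   0.     1.402 -0.918]
0.0116, 0.0057, 0.0004, 0, 0, -0.0069, -1,
0.0113, 0.0062, 0.0004, 0, 0, -0.0069, -1,
0.011, 0.0067, 0.0004, 0, 0, -0.0069, -1,
0.0107, 0.0072, 0.0004, 0, 0, -0.0069, -1,
0.0104, 0.0076, 0.0004, 0, 0, -0.0069, -1,
0.0101, 0.0081, 0.0004, 0, 0, -0.0069, -1,
0.0097, 0.0085, 0.0004, 0, 0, -0.0069, -1,
0.0093, 0.0089, 0.0004, 0, 0, -0.0069, -1,
0.0089, 0.0093, 0.0004, 0, 0, -0.0069, -1,
0.0085, 0.0097, 0.0004, 0, 0, -0.0069, -1,
10 rows, end [0.43 0.21 0.26]
```

{"method": "move_arm", "body": {
  "increments": [0.0116,0.0057,0,0,0,-0.007,-1,0.0113,0.006,0,0,0,-0.007,-1,0.011,0.0067,0,0,0,-0.007,-1,0.0107,0.007,0,0,0,-0.007,-1,0.0104,0.0076,0,0,0,-0.007,-1,0.01,0.008,0,0,0,-0.007,-1,0.0097,0.0085,0,0,0,-0.007,-1,0.0093,0.009,0,0,0,-0.007,-1,0.009,0.0093,0,0,0,-0.007,-1,0.0085,0.0097,0,0,0,-0.007,-1]
}}

```text
time: 10.7
tool_pos: [0.4305, 0.2097, 0.2629]
tcp_rot: [0.0, -0.001, 1.0, 0.0]
force: [-0.8, -0.0, -2.7]
opening: 0.0342
gripper_force: 60.3
```

Run:
```python
from h import *
np.set_printoptions(precision=3,suppress=True)
s=sense();print(s["tool_pos"],s["force"],s["joints"]);print(rot(s["tcp_rot"])[:,1])
big=np.zeros((600,800,3),np.uint8)
for c in("wrist","scene","side"):
  K,P,_=cam(c);im,D=get_image(c);np.savez(c+"5.npz",im=im,D=D,K=K,P=P)
  for n,z in(("slot",.115),("cap_top",.142),("station",0),("barrel_flange",s["tool_pos"][2])):
   for r in pinpoint(c,n)[:1]:
    p=r["point"];print(c,n,round(r["score"],2),np.round(p),at_z(K,P,p,z))
  if c=="wrist":big[:360,:480]=cv2.resize(im,(480,360))
  if c=="scene":big[:360,480:800]=cv2.resize(im[110:245,320:440],(320,360),interpolation=2)
  if c=="side":big[360:600,:320]=cv2.resize(im[140:260,210:370],(320,240),interpolation=2)
save("c5.png",big)
```

```text
[0.43  0.21  0.263] [-0.782 -0.014 -2.683] [ 0.341 -0.275  2.005  0.     1.411 -1.233]
[-0.003  1.     0.   ]
wrist barrel_flange 0.86 [316. 431.] [0.481 0.207 0.263]
scene slot 0.83 [375. 172.] [0.535 0.211 0.115]
scene cap_top 0.84 [407. 165.] [0.598 0.221 0.142]
scene station 0.91 [371. 214.] [0.532 0.216 0.   ]
scene barrel_flange 0.79 [237. 354.] [ 0.604 -0.376  0.263]
side slot 0.82 [268. 183.] [0.542 0.225 0.115]
side cap_top 0.59 [289. 167.] [0.602 0.222 0.142]
side station 0.89 [270. 224.] [0.534 0.216 0.   ]
side barrel_flange 0.84 [248. 134.] [0.488 0.219 0.263]
```

View pics/c5.png

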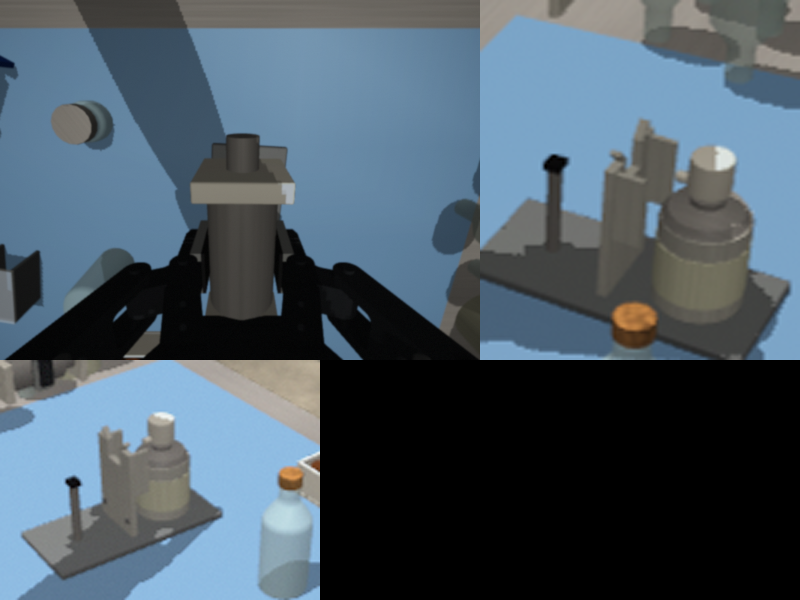

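The wrist view is blocked by the gripper and barrel, with the barrel's collar at (243,190). The stand shows unobstructed in both outer views. I'll go over the stand so the wrist camera looks straight down on it.

{"method": "move_arm", "body": {
  "increments": [-0.03,0,-0.006,0,0,0,-1,-0.05,0,-0.006,0,0,0,-1,-0.055,0,-0.006,0,0,0,-1,-0.055,0,-0.006,0,0,0,-1,-0.055,0,-0.006,0,0,0,-1,-0.055,0,-0.006,0,0,0,-1,-0.055,0,0,0,0,0,-1,-0.05,0,0,0,0,0,-1,-0.04,0,0,0,0,0,-1,-0.015,0,0,0,0,0,-1]
}}

```text
time: 12.7
tool_pos: [0.6623, 0.209, 0.2801]
tcp_rot: [-0.0, 0.0, 1.0, -0.0]
force: [-0.2, 0.2, -2.4]
opening: 0.0346
gripper_force: 60.3
```

Run:
```python
from h import *
np.set_printoptions(precision=3,suppress=True)
s=sense();print(s["tool_pos"],s["force"],np.abs(s["dq"]).max())
K,P,_=cam("wrist");im,D=get_image("wrist");np.savez("w6.npz",im=im,D=D,K=K,P=P);print(K)
for n,z in(("slot",.115),("cap_top",.142),("station",0)):
   for r in pinpoint("wrist",n)[:2]:
    p=r["point"];print(n,round(r["score"],2),np.round(p),at_z(K,P,p,z))
save("w6.png",im)
```

```text
[0.662 0.209 0.28 ] [-0.219  0.217 -2.408] 0.11614779690589343
[[353.075   0.    322.087]
 [  0.    353.075 241.03 ]
 [  0.      0.      1.   ]]
slot 0.71 [336.  60.] [0.537 0.219 0.115]
cap_top 0.86 [325. 154.] [0.602 0.211 0.142]
station 0.59 [326.  77.] [0.534 0.213 0.   ]
```

View pics/w6.png

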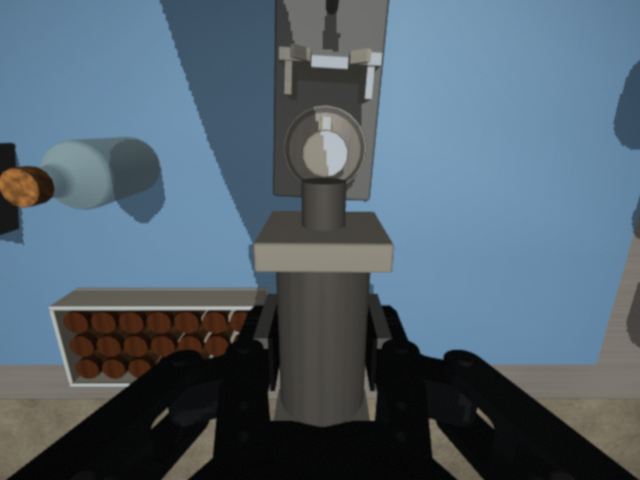

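The wrist camera sees the stand from above: slot floor at (330,62) between cheeks (294,55) and (366,57), cap at (325,154), foot edges from (275,0)-(274,195) to (389,0)-(369,198).

Run:
```python
from h import *
np.set_printoptions(precision=4,suppress=True)
d=np.load("w6.npz");K,P,D,im=d["K"],d["P"],d["D"],d["im"]
def sh(n,p,z):print(n,at_z(K,P,p,z)[:2],"depth->",at_d(K,P,p,dep(D,p,1)))
for n,p,z in(("footL0",(275,2),.01),("footL1",(274,193),.01),("footR0",(389,2),.01),("footR1",(369,197),.01),
 ("floorL",(312,62),.104),("floorR",(349,62),.104),("guideL",(283,50),.14),("guideR",(377,56),.14),("wallL",(289,90),.125),("wallR",(369,95),.125),("cap",(325,154),.142)):sh(n,p,z)
v,u=np.nonzero(D>0);z=D[v,u];q=np.stack([(u-K[0,2])/K[0,0]*z,-(v-K[1,2])/K[1,1]*z,-z],1)@P[:3,:3].T+P[:3,3]
def sel(z0,z1,n,x0=.4,x1=.7):
    m=(q[:,2]>z0)&(q[:,2]<z1)&(q[:,0]>x0)&(q[:,0]<x1)&(q[:,1]>.14)&(q[:,1]<.3)&(v<210)
    c=q[m];r=cv2.minAreaRect((c[:,:2]*1000).astype(np.float32));print(n,m.sum(),c.mean(0),r)
sel(.138,.146,"cap",.57,.64);sel(.005,.014,"foot");sel(.120,.145,"plate+walls",.5,.57);sel(.099,.109,"slotfloor",.525,.55);sel(.09,.1,"rest",.44,.51)
save("w6c.png",cv2.resize(im[0:215,250:410],None,fx=2.7,fy=2.7,interpolation=2))
```

```text
footL0 [0.4698 0.1633] depth-> [0.4673 0.1623 0.0012]
footL1 [0.6549 0.1545] depth-> [0.655  0.1544 0.0094]
footR0 [0.4699 0.273 ] depth-> [0.4677 0.2742 0.0024]
footR1 [0.6594 0.2616] depth-> [0.6595 0.2616 0.0097]
floorL [0.5363 0.201 ] depth-> [0.5364 0.201  0.1048]
floorR [0.5363 0.2294] depth-> [0.5385 0.2284 0.1186]
guideL [0.5346 0.1826] depth-> [0.5325 0.1815 0.1287]
guideR [0.5382 0.2456] depth-> [0.5364 0.2471 0.1294]
wallL [0.558  0.1846] depth-> [0.558  0.1846 0.1257]
wallR [0.5613 0.2431] depth-> [0.5614 0.243  0.1255]
cap [0.6022 0.2108] depth-> [0.6021 0.2108 0.1427]
cap 1689 [0.6015 0.2109 0.1425] ((601.9527587890625, 211.14166259765625), (32.67131805419922, 32.72730255126953), 88.92247009277344)
foot 11350 [0.5381 0.214  0.0106] ((562.736572265625, 213.05441284179688), (110.21907806396484, 197.13290405273438), 86.85457611083984)
plate+walls 1524 [0.5416 0.2138 0.1301] ((547.0202026367188, 213.9198760986328), (72.18097686767578, 30.30600929260254), 86.89802551269531)
slotfloor 579 [0.5374 0.2144 0.1044] ((540.4848022460938, 214.30979919433594), (18.043380737304688, 71.60877227783203), 0.038588665425777435)
rest 0 [nan nan nan] ((0.0, 0.0), (0.0, 0.0), 0.0)<stdin>:10: RuntimeWarning: Mean of empty slice.
  ret = um.true_divide(
```

View pics/w6c.png

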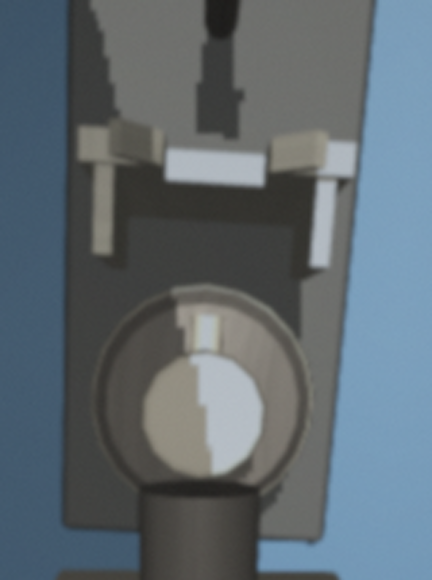

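Run:
```python
from h import *
np.set_printoptions(precision=4,suppress=True)
d=np.load("w6.npz");K,P,D=d["K"],d["P"],d["D"]
t=np.array([.6623,.209,.2801])
for p in((323,214),(323,242),(262,242),(384,242),(323,225)):print(p,at_z(K,P,p,.300)-t,at_d(K,P,p,dep(D,p,1))-t)
X=np.array([np.cos(np.radians(-3.1)),np.sin(np.radians(-3.1)),0]);sl=np.array([.536,.2146,0])
tgt=sl-.038*X;print("mid target",tgt)
s=sense();plan([((.55,.2146,.27),86.9,4,-1),((tgt[0],tgt[1],.20),86.9,6,-1)])
```

```text
(323, 214) [-0.0544  0.0001  0.0199] [-0.0511  0.0002  0.0064]
(323, 242) [-0.0454  0.0001  0.0199] [-0.0452  0.0001  0.0193]
(262, 242) [-0.0454 -0.0188  0.0199] [-0.0452 -0.0189  0.0193]
(384, 242) [-0.0454  0.0191  0.0199] [-0.045   0.0194  0.0186]
(323, 225) [-0.0509  0.0001  0.0199] [-0.0473  0.0002  0.0068]
mid target [0.4981 0.2167 0.    ]
0.0553, 0.0026, 0.0053, 0, 0, 0.0022, -1,
0.0553, 0.0019, 0.0053, 0, 0, 0.0022, -1,
0.0553, 0.0011, 0.0053, 0, 0, 0.0022, -1,
0.0554, 0.0004, 0.0053, 0, 0, 0.0022, -1,
0.0173, -0.0003, 0.0233, 0, 0, 0, -1,
0.0173, -0.0003, 0.0233, 0, 0, 0, -1,
0.0173, -0.0003, 0.0233, 0, 0, 0, -1,
0.0173, -0.0003, 0.0233, 0, 0, 0, -1,
0.0173, -0.0003, 0.0233, 0, 0, 0, -1,
0.0173, -0.0003, 0.0233, 0, 0, 0, -1,
10 rows, end [0.4981 0.2167 0.2   ]
```

{"method": "move_arm", "body": {
  "increments": [0.0553,0.0026,0.005,0,0,0.002,-1,0.0553,0.002,0.005,0,0,0.002,-1,0.0553,0.001,0.005,0,0,0.002,-1,0.0553,0,0.005,0,0,0.002,-1,0.0173,0,0.022,0,0,0,-1,0.0173,0,0.022,0,0,0,-1,0.0173,0,0.022,0,0,0,-1,0.0173,0,0.022,0,0,0,-1,0.0173,0,0.022,0,0,0,-1,0.0173,0,0.022,0,0,0,-1]
}}

```text
time: 14.15
tool_pos: [0.4979, 0.2168, 0.204]
tcp_rot: [-0.0, 0.025, 1.0, -0.0]
force: [-0.8, -0.2, -2.1]
opening: 0.0344
gripper_force: 60.2
```

Run:
```python
from h import *
np.set_printoptions(precision=4,suppress=True)
s=sense();print(s["tool_pos"],s["force"],np.abs(s["dq"]).max());y=rot(s["tcp_rot"])[:,1];print(np.degrees(np.arctan2(y[1],y[0])))
plan([((.4981,.2167,.150),86.9,5,-1),((.4981,.2167,.135),86.9,5,-1)])
```

```text
[0.4979 0.2168 0.204 ] [-0.8305 -0.1695 -2.0794] 0.21817602299622157
87.113812915897
-0.0001, 0, 0.0216, 0, 0, 0.0001, -1,
-0.0001, 0, 0.0216, 0, 0, 0.0001, -1,
-0.0001, 0, 0.0216, 0, 0, 0.0001, -1,
-0.0001, 0, 0.0216, 0, 0, 0.0001, -1,
-0.0001, -0.0001, 0.0216, 0, 0, 0.0001, -1,
0, 0, 0.006, 0, 0, 0, -1,
0, 0, 0.006, 0, 0, 0, -1,
0, 0, 0.006, 0, 0, 0, -1,
0, 0, 0.006, 0, 0, 0, -1,
0, 0, 0.006, 0, 0, 0, -1,
10 rows, end [0.4981 0.2167 0.135 ]
```

{"method": "move_arm", "body": {
  "increments": [0,0,0.02,0,0,0,-1,0,0,0.02,0,0,0,-1,0,0,0.02,0,0,0,-1,0,0,0.02,0,0,0,-1,0,0,0.015,0,0,0,-1,0,0,0.012,0,0,0,-1,0,0,0.01,0,0,0,-1,0,0,0.01,0,0,0,-1,0,0,0.007,0,0,0,-1,0,0,0.006,0,0,0,-1]
}}

```text
time: 15.4
tool_pos: [0.4984, 0.2169, 0.1347]
tcp_rot: [0.0, 0.025, 1.0, 0.0]
force: [0.4, 0.4, -2.4]
opening: 0.0341
gripper_force: 60.2
```

{"method": "move_arm", "body": {
  "increments": [0,0,0.005,0,0,0,-1,0,0,0.005,0,0,0,-1,0,0,0.005,0,0,0,-1,0,0,0.004,0,0,0,-1,0,0,0.004,0,0,0,-1,0,0,0.003,0,0,0,-1,0,0,0.002,0,0,0,-1,0,0,0.002,0,0,0,-1,0,0,0,0,0,0,-1,0,0,0,0,0,0,-1]
}}

```text
time: 16.65
tool_pos: [0.4984, 0.2169, 0.1199]
tcp_rot: [0.0, 0.025, 1.0, 0.0]
force: [0.4, 0.6, -3.7]
opening: 0.0348
gripper_force: 60.2
```

Run:
```python
from h import *
s=sense();print(s["tool_pos"],s["force"],s["torque"])
a=get_image("scene")[0][110:245,320:440];b=get_image("side")[0][130:230,215:345]
o=np.zeros((450,800,3),np.uint8);o[:,:400]=cv2.resize(a,(400,450),interpolation=2);o[:308,400:]=cv2.resize(b,(400,308),interpolation=2);save("c7.png",o)
```

```text
[0.49841111 0.21685383 0.11987069] [ 0.40292589  0.56006562 -3.73936994] [ 0.02490804  0.0193952  -0.00524087]
```

View pics/c7.png

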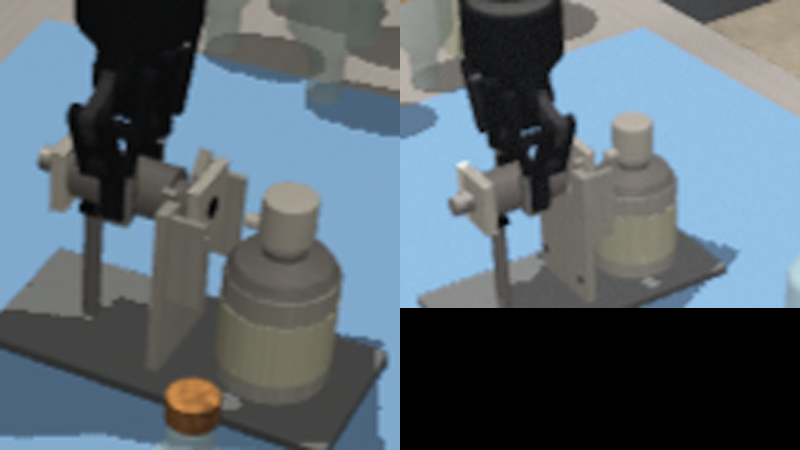

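The barrel hangs over the rest with its neck in the slot and its flange behind the plate (210,205). A few millimetres remain.

{"method": "move_arm", "body": {
  "increments": [0,0,0.001,0,0,0,-1,0,0,0.001,0,0,0,-1,0,0,0.001,0,0,0,-1,0,0,0.001,0,0,0,-1,0,0,0.001,0,0,0,-1,0,0,0,0,0,0,-1,0,0,0,0,0,0,-1,0,0,0,0,0,0,-1,0,0,0,0,0,0,-1,0,0,0,0,0,0,-1]
}}

```text
time: 18.0
tool_pos: [0.4984, 0.2169, 0.1174]
tcp_rot: [0.0, 0.025, 1.0, 0.0]
force: [0.2, 0.3, -2.6]
opening: 0.0345
gripper_force: 60.2
```

{"method": "move_arm", "body": {
  "increments": [0,0,0.001,0,0,0,-1,0,0,0.001,0,0,0,-1,0,0,0.001,0,0,0,-1,0,0,0,0,0,0,-1,0,0,0,0,0,0,-1,0,0,0,0,0,0,-1,0,0,0,0,0,0,-1,0,0,0,0,0,0,-1,0,0,0,0,0,0,-1,0,0,0,0,0,0,-1]
}}

```text
time: 19.25
tool_pos: [0.4985, 0.2169, 0.1167]
tcp_rot: [0.0, 0.025, 1.0, -0.0]
force: [-4.2, -1.7, 5.7]
opening: 0.0346
gripper_force: 60.8
```

{"method": "move_arm", "body": {
  "increments": [0,0,0,0,0,0,0.2,0,0,0,0,0,0,1,0,0,0,0,0,0,1,0,0,0,0,0,0,1,0,0,0,0,0,0,1,0,0,-0.03,0,0,0,1,0,0,-0.06,0,0,0,1,0,0,-0.08,0,0,0,1,0,0,-0.08,0,0,0,1,0,0,-0.06,0,0,0,1]
}}

```text
time: 20.5
tool_pos: [0.4989, 0.2171, 0.2745]
tcp_rot: [0.002, 0.025, 1.0, 0.001]
force: [-0.1, 0.4, -0.1]
opening: 0.0854
gripper_force: 0.0
```

Run:
```python
from h import *
np.set_printoptions(precision=4,suppress=True)
s=sense();print(s["tool_pos"],s["force"],s["opening"])
K,P,_=cam("wrist");im,D=get_image("wrist")
for p in pinpoint("wrist","barrel_mid")[:1]+pinpoint("wrist","barrel_flange")[:1]:print(p,at_z(K,P,p["point"],.115))
c=get_image("scene")[0][110:245,320:440];b=get_image("side")[0][130:230,215:345]
o=np.zeros((600,800,3),np.uint8);o[:300,:400]=cv2.resize(im,(400,300));o[300:,:270]=cv2.resize(c,(270,300),interpolation=2);o[:308,400:]=cv2.resize(b,(400,308),interpolation=2);save("c8.png",o)
v,u=np.nonzero(D>0);z=D[v,u];q=np.stack([(u-K[0,2])/K[0,0]*z,-(v-K[1,2])/K[1,1]*z,-z],1)@P[:3,:3].T+P[:3,3]
X=np.array([np.cos(np.radians(-3.1)),np.sin(np.radians(-3.1)),0]);Y=np.array([-X[1],X[0],0]);r=q-np.array([.536,.2146,0])
a,bb=r@X,r@Y
for x0 in range(-105,30,5):
    m=(abs(a-x0/1e3)<.0025)&(abs(bb)<.01)&(q[:,2]>.1)&(q[:,2]<.145)
    if m.sum()>5:print(x0,m.sum(),np.percentile(q[m,2],95).round(4))
```

```text
[0.4989 0.2171 0.2745] [-0.0858  0.4409 -0.1038] 0.08540285112705899
{'point': [323.5, 224.8], 'score': 0.93} [0.4985 0.2182 0.115 ]
-100 54 0.1236
-95 142 0.1244
-90 129 0.1245
-85 179 0.137
-80 226 0.1386
-75 175 0.1388
-70 151 0.1342
-65 161 0.1342
-60 171 0.1342
-55 163 0.1342
-50 164 0.1343
-45 156 0.1342
-40 160 0.1342
-35 155 0.1341
-30 147 0.134
-25 146 0.1343
-20 141 0.1342
-15 137 0.1343
-10 134 0.1345
-5 47 0.1335
0 134 0.1275
5 125 0.1272
10 294 0.1383
15 122 0.1387
```

View pics/c8.png

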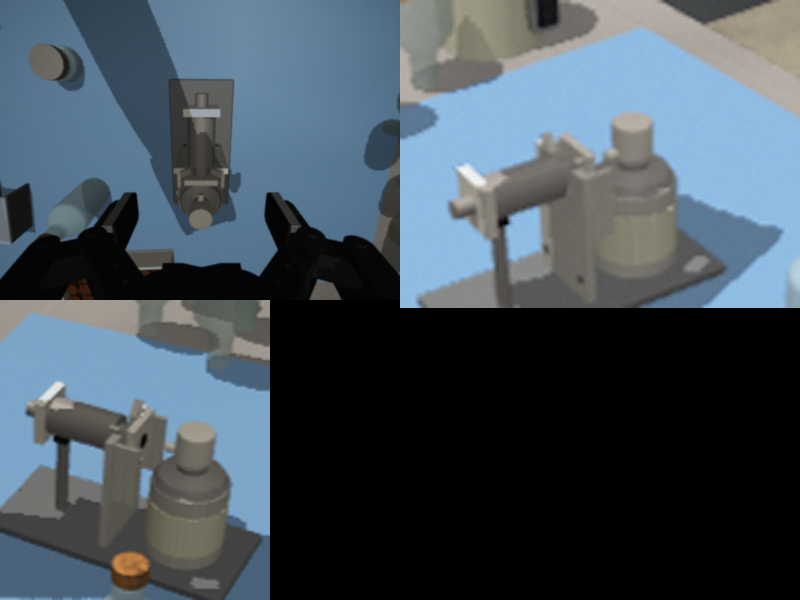

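The barrel lies level and released: in the side crop the body runs along (520,180), and its top stands at a constant 134 mm. The neck is down in the slot. Now the cap.

{"method": "move_arm", "body": {
  "increments": [-0.03,0,0,0,0,0,-1,-0.045,0,0,0,0,0,-1,-0.05,0,0,0,0,0,-1,-0.05,0,0,0,0,0,-1,-0.032,0,0.01,0,0,0,-1,0,0,0.035,0,0,0,-1,0,0,0.04,0,0,0,-1,0,0,0.04,0,0,0,-1,0,0,0.03,0,0,0,-1,0,0,0.015,0,0,0,-1]
}}

```text
time: 22.0
tool_pos: [0.6009, 0.2116, 0.1842]
tcp_rot: [-0.001, 0.025, 1.0, -0.0]
force: [0.5, -0.4, 0.1]
opening: 0.0001
gripper_force: 0.0
```

{"method": "move_arm", "body": {
  "increments": [0,0,0.012,0,0,0,-1,0,0,0.012,0,0,0,-1,0,0,0.01,0,0,0,-1,0,0,0.006,0,0,0,-1,0,0,0.004,0,0,0,-1,0,0,0.003,0,0,0,-1,0,0,0.002,0,0,0,-1,0,0,0.002,0,0,0,-1,0,0,0,0,0,0,-1,0,0,0,0,0,0,-1]
}}

```text
time: 23.25
tool_pos: [0.6018, 0.2117, 0.1608]
tcp_rot: [0.0, 0.025, 1.0, 0.0]
force: [-2.0, 0.9, 3.1]
opening: 0.0001
gripper_force: 1.5
```

{"method": "move_arm", "body": {
  "increments": [0,0,0.004,0,0,0,-1,0,0,0.004,0,0,0,-1,0,0,0.004,0,0,0,-1,0,0,0.003,0,0,0,-1,0,0,0.003,0,0,0,-1,0,0,0.002,0,0,0,-1,0,0,0.001,0,0,0,-1,0,0,0,0,0,0,-1,0,0,0,0,0,0,-1,0,0,0,0,0,0,-1]
}}

```text
time: 24.5
tool_pos: [0.602, 0.2117, 0.1511]
tcp_rot: [0.0, 0.025, 1.0, 0.0]
force: [-3.8, -0.4, 8.7]
opening: -0.0001
gripper_force: 4.2
```

{"method": "move_arm", "body": {
  "increments": [0,0,0.001,0,0,0,-1,0,0,0.001,0,0,0,-1,0,0,0.001,0,0,0,-1,0,0,0.001,0,0,0,-1,0,0,0,0,0,0,-1,0,0,0,0,0,0,-1,0,0,0,0,0,0,-1,0,0,0,0,0,0,-1,0,0,0,0,0,0,-1,0,0,0,0,0,0,-1]
}}

```text
time: 25.75
tool_pos: [0.6021, 0.2118, 0.151]
tcp_rot: [0.0, 0.025, 1.0, 0.0]
force: [-7.3, -2.6, 15.4]
opening: -0.0003
gripper_force: 7.8
```

The force climbs to 15 N with no further travel, so the cap is at its stop. Retreat straight up.

{"method": "move_arm", "body": {
  "increments": [0,0,-0.006,0,0,0,-1,0,0,-0.012,0,0,0,-1,0,0,-0.02,0,0,0,-1,0,0,-0.04,0,0,0,-1,0,0,-0.05,0,0,0,-1,0,0,-0.05,0,0,0,-1,0,0,-0.05,0,0,0,-1,0,0,-0.03,0,0,0,-1,0,0,0,0,0,0,-1,0,0,0,0,0,0,-1]
}}

```text
time: 27.0
tool_pos: [0.6013, 0.2115, 0.2756]
tcp_rot: [-0.001, 0.025, 1.0, -0.0]
force: [-0.8, 0.3, 0.4]
opening: 0.0001
gripper_force: 0.0
```

Run:
```python
from h import *
np.set_printoptions(precision=4,suppress=True)
s=sense();print(s["time"],s["tool_pos"],s["force"])
K,P,_=cam("wrist");im,D=get_image("wrist")
v,u=np.nonzero(D>0);z=D[v,u];q=np.stack([(u-K[0,2])/K[0,0]*z,-(v-K[1,2])/K[1,1]*z,-z],1)@P[:3,:3].T+P[:3,3]
X=np.array([np.cos(np.radians(-3.1)),np.sin(np.radians(-3.1)),0]);Y=np.array([-X[1],X[0],0]);r=q-np.array([.536,.2146,0])
a,b=r@X,r@Y
for x0 in (-80,-65,-40,-20,-10,0,12,60,66,72):
    m=(abs(a-x0/1e3)<.0025)&(abs(b)<.01)&(q[:,2]>.1)&(q[:,2]<.15)
    if m.sum()>5:print(x0,m.sum(),np.percentile(q[m,2],95).round(4))
```

```text
27.0 [0.6013 0.2115 0.2756] [-0.7716  0.2721  0.386 ]
-80 252 0.1388
-65 241 0.1345
-40 207 0.1344
-20 224 0.1345
-10 195 0.1344
0 180 0.1272
12 217 0.1387
60 173 0.1438
66 161 0.1438
72 165 0.1437
```

The cap is back up (about 143 mm measured) and the barrel is still level and seated.

```bash
python3 -c "
from station import finish_job
print(finish_job())"
```

```text
the job is handed in; nothing more can be done
None
```

The barrel is seated level in the stand's slot and released; the spray cap was then pressed to its stop and sprang back up. The job was handed in at about 27 s.

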